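# Bring the yellow-capped spice jar round on a turntable with hidden stops

## Robot

A 7-joint arm with a two-finger parallel gripper is mounted at the origin on a cart in front of the work surface, level with it; the furniture and walls round the work are solid. World frame = base frame: x ahead of the robot, y to its left, z up, the work surface at z = 0. Lengths are in m, angles in degrees, forces in N, time in s.
With the tool pointing down it reaches from about 0.425 to 0.875 m from the base axis. Payload 4.7 kg.
Tool frame: the origin (TCP) lies midway between the tips of the shut fingers; the grasp point (between the pads) lies 19 mm behind it; z points along the fingers, y is the line along which they close (so a half turn about z gives the same grasp; the last joint's range is limited). The gripper opens to 87 mm and grips with 3 to 60 N. Pads are 19 mm wide; open, the fingers measure 117 mm over their backs; the gripper's body (75 mm by 190 mm) begins 51 mm behind the grasp point.
Start: joints at [-65.14, 18.392, -4.016, 83.108, 1.295, 78.541, -3.26], TCP at [0.265, 0.594, 0.223] pointing down, gripper open.
Joint ranges: [-163.93, 163.93], [-17.29, 119.83], [-79.2, 71.16], [3.27, 140.29], [-89.18, 269.18], [5.43, 117.66], [-154.24, 154.24]. Speed limits (degrees/s): [147.25, 147.25, 180, 180, 180, 180, 180].

## Interface

Orientations are given as [roll, pitch, yaw] about the fixed x, y, z axes, in that order (R = Rz(yaw) Ry(pitch) Rx(roll)).
In Python, from cell import env gives the robot as it stands. The module is installed in compiled form; this text tells all that it offers.
- The arm moves only by the tool send_rows, never from a script. Its argument "series" is a list of rows, each an object with "travel": the shift along the tool's x, y, z in cm, a list of three; "dr": the turn, a rotation vector about the tool's x, y, z in degrees, a list of three; "claw": the finger opening in cm, from 0 to 8.7. In form: [{"travel": [tx, ty, tz], "dr": [wx, wy, wz], "claw": claw}, ...]. A call has 1 to 12 rows; each row is the pose to reach, as a shift and turn from the pose commanded when the call began, along the tool's axes at that moment; what a row does not reach only later rows make up. A row lasts 1/12 s, in which the tool goes at most 41.7 mm and 7.16 degrees, less where a joint would pass 70% of its speed; a pose out of reach is approached as far as the arm can. A call with a gripper value outside its range is refused whole. The fingers move at their own pace and stop on an object; "grip_force" is the grip in N (left out, the last holds). Time passes only in rows, so rows that repeat a pose let the fingers close. It gives the time, the measured TCP pose, the force and the opening at its end, in the units of the state.
- env.get_obs(): the state, without advancing time (a new reading comes with each control period).
- env.read_camera(name): name is "side" or "top" or "wrist"; returns the picture (400x640x3 uint8, blue, green, red); there is no depth.
- env.calibration(name): a dict with "fx", "fy", "cx", "cy" (pixels), "cam_to_world" (4x4, takes a point from camera to world coordinates). Camera axes: x right, y down, z forward; pixel columns grow to the right and rows downward; lengths in m; the calibration is good to about 2 mm. The wrist camera is an equidistant fisheye: a pixel r from the principal point sees the ray r / f radians off the axis. A picture is of the moment at which its call begins: read the wrist's pose just before it. calibration takes no time and is no camera call; for the wrist camera it gives the pose at the moment of the call.
- env.sign_off(): hands the job in, once; it reports no verdict.
The state is a dict: "time_s": time; "qpos": joint angles; "joint_velocities": joint speeds; "effort": joint torques, N m; "tool_pos": TCP position; "tool_rot": TCP orientation; "force": force on the tool from outside, world axes, zero at the start; "wrist_torque": the same for the moment, N m; "grip_width": finger opening in m.
Only numpy, scipy, OpenCV 4.12 (cv2) and the standard library are available. Lean on these libraries where they do the work, as an engineer would, in place of code of your own. Each camera call takes 0.05 s, during which the arm holds its last target. There are 200 camera calls.

## Task

Turn the round spice turntable until the yellow-capped spice jar stands at the front, in line with the red arrow on the fixed foot. Turn it by pushing the steel posts on its rim with closed fingers, never touching or toppling what stands on it, and push gently: hidden end stops can block it before the jar is round, in either direction, and when you feel it come up against one, do not force it but bring the jar round the other way. Leave the mug, the glass and the tin beside it alone, and leave the turntable at rest.

Things in the scene. Friction and masses are not known exactly. Their poses are not given: they have to be found in the camera images.
- stand: fixed grey foot under the turntable, 230 mm across; origin on the worktop under the turning axis. A white tongue 46 mm wide and 17 mm high sticks out along its own -x axis to 215 mm from the axis, with a red arrow on it: -x of this body is the front. It does not turn with the tray.
- front_mark (a point): red arrow on the tongue of the foot, 188 mm from the axis, 18 mm above the worktop
- tray: round wooden tray, 304 mm across; origin on the turning axis at its underside, 23 mm above the worktop, z up. Upper face 12 mm, 7 mm wide lip 22 mm above the origin. Light drag (2 to 3 N at a post); stays where left. Hidden rubber-cushioned stops, about 424 degrees apart, give 15 mm at 10 N; it starts anywhere between, so one way may be blocked early; the other is then free far enough.
- post_0 (a point): centre of the dark wooden ball top of one of six upright steel posts on the tray's rim, 148 mm from the axis, at 0, 60, 120, 180, 240 and 300 degrees from the tray's x axis (this one at 0). Post 14 mm thick (18 mm at a collar ending 25 mm above the tray's origin); ball top ends 69 mm above the tray's origin. Let go, a post springs back about 3 mm
- jar_yellow: glass spice jar with a yellow cap, 42 mm across, 96 mm high, loose on the tray about 55 to 70 mm from the axis, at the start on the side away from the arrow; origin at the centre of its underside
- jar_red_a: spice jar with a red cap, 45 mm across, 106 mm high, loose on the tray; origin at the centre of its underside
- jar_red_b: spice jar with a red cap, 45 mm across, 106 mm high, loose on the tray; origin at the centre of its underside
- jar_black: spice jar with a black cap and green label, 44 mm across, 96 mm high, loose on the tray; origin at the centre of its underside
- mug: small blue mug on the worktop, 59 mm across (84 mm with handle), 53 mm high; bystander; origin at the centre of its underside
- glass: small clear drinking glass on the worktop, 51 mm across, 58 mm high; bystander; origin at the centre of its underside
- tin: food tin on the worktop, 57 mm across, 72 mm high; bystander; origin at the centre of its underside
There are look-alikes about, which are no part of the job. Leave any purple look-alike of the jar_yellow alone.

How it is judged (in metres and radians):
At the end, for the whole second after the job is handed in: the yellow-capped jar stands on the tray at the front: its centre within 10 mm of the line from the turning axis to the red arrow, 40 to 130 mm from the axis; tray and jar at rest, everything on the tray still upright and on it, bystanders where they stood (y of jar_yellow in the frame of stand between -0.01 and 0.01 m and x of jar_yellow in the frame of stand between -0.13 and -0.04 m and angular speed of tray below 0.05 rad/s and linear speed of jar_yellow below 0.02 m/s); the robot touches nothing.
It fails at once if something on the tray is touched by the robot (over 1 N) (contact force between any of the fingers, the arm and jar_yellow above 1 N or contact force between any of the fingers, the arm and jar_red_a above 1 N or contact force between any of the fingers, the arm and jar_red_b above 1 N or contact force between any of the fingers, the arm and jar_black above 1 N).
It fails at once if something on the tray tips by more than 20 degrees or leaves the tray (angle between any of jar_yellow, jar_red_a, jar_red_b, jar_black's own z axis and vertical above 0.35 rad or horizontal distance between any of jar_yellow, jar_red_a, jar_red_b, jar_black and tray above 0.135 m or height (world z) of any of jar_yellow, jar_red_a, jar_red_b, jar_black above 0.06 m).
It fails at once if the tray is forced: more than 40 N between the robot and the tray (contact force between any of the fingers, the arm and tray above 40 N).
It fails at once if the mug, glass or tin is moved by more than 30 mm or tipped (distance of any of mug, glass, tin from where it was at the start of the episode above 0.03 m or angle between any of mug, glass, tin's own z axis and vertical above 0.3 rad).
It also fails if it takes over 72 s, if anything falls off the work surface, if the arm or the gripper's body presses on something with over 40 N, if the wrist force passes 120 N, or if a joint passes its speed limit or range.

## Working session

There is one attempt and no reset: what is moved stays moved. The work goes in short steps, Python scripts to look and compute and a tool call to move; the robot and the scene stay as the last step left them, time stands still between calls to the robot, and variables do not carry over. Pictures are saved under pics/ and viewed, on a budget of 10 in all, crops included, one or two more only if the job needs it, and the job is handed in when it is done.

Besides the shell and the picture viewer there is one more tool, called after "Call:" by a JSON object that holds its "method" and its "body". send_rows: Moves the arm, as the interface text tells. Its arguments: {"type":"object","properties":{"series":{"type":"array"},"grip_force":{"type":"number"}},"required":["series"]}

```bash
mkdir -p pics; python3 - <<'E'
from cell import env
import cv2,numpy as np
o=env.get_obs();print({k:np.round(v,3).tolist() for k,v in o.items()})
for n in("top","side"):
    c=env.calibration(n);print(n,{k:np.round(v,3).tolist() for k,v in c.items()})
    cv2.imwrite(f"pics/{n}0.png",env.read_camera(n))
E
```

```text
{'time_s': 0.0, 'qpos': [-65.138, 18.438, -4.016, 83.183, 1.294, 78.554, -3.26], 'joint_velocities': [0.016, 0.031, -0.031, 0.034, -0.11, 0.017, 0.024], 'effort': [0.016, -49.15, -0.384, -31.435, -0.06, -0.063, -0.011], 'tool_pos': [0.265, 0.593, 0.221], 'tool_rot': [-179.87, 0.005, 155.948], 'force': [0.324, -0.373, -0.373], 'wrist_torque': [0.07, 0.019, -0.01], 'grip_width': 0.087}
top {'fx': 421.348, 'fy': 421.348, 'cx': 311.379, 'cy': 200.976, 'cam_to_world': [[0.008, -0.983, 0.182, 0.323], [-1.0, -0.01, -0.013, 0.014], [0.015, -0.182, -0.983, 1.452], [0.0, 0.0, 0.0, 1.0]]}
side {'fx': 428.174, 'fy': 428.174, 'cx': 316.106, 'cy': 203.823, 'cam_to_world': [[0.895, -0.205, 0.396, 0.083], [-0.445, -0.462, 0.767, -0.987], [0.025, -0.863, -0.505, 0.756], [0.0, 0.0, 0.0, 1.0]]}
```

View pics/top0.png

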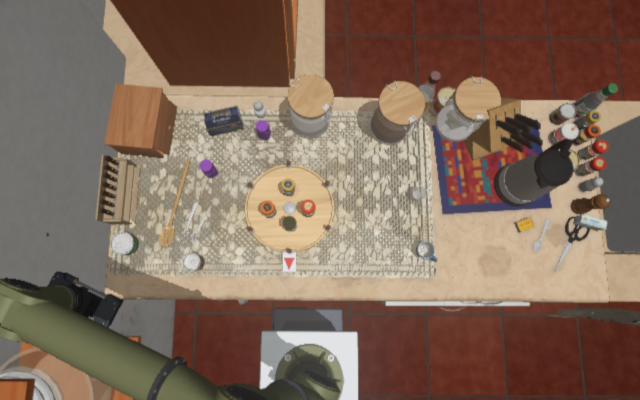

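View pics/side0.png

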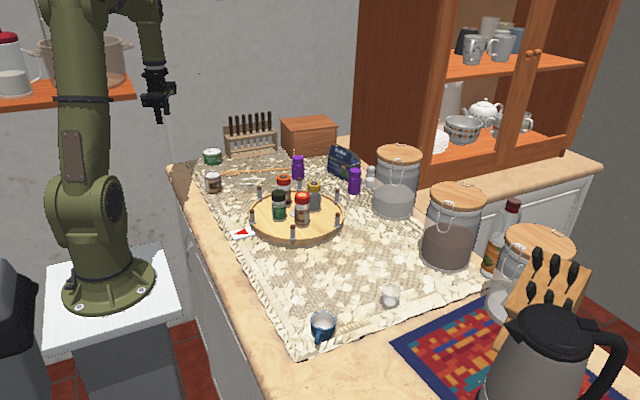

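The top view shows the tray at about (289,208) and the red arrow at (289,262). On the tray, the yellowish cap is at (288,186), the red ones at (267,209) and (307,208), and the black one at (289,224). The purple look-alikes at (207,168) and (262,129) are off the tray. I'll confirm with an enlarged crop and measure.

```bash
cat > h.py <<'E'
import cv2,numpy as np
from cell import env
def ray(n,u,v):
    c=env.calibration(n);T=np.array(c["cam_to_world"])
    return T[:3,3],T[:3,:3]@np.array([(u-c["cx"])/c["fx"],(v-c["cy"])/c["fy"],1])
def plane(n,u,v,z):
    o,d=ray(n,u,v);return (o+d*(z-o[2])/d[2])[:2]
def proj(n,p):
    c=env.calibration(n);T=np.linalg.inv(np.array(c["cam_to_world"]));q=T[:3,:3]@np.array(p)+T[:3,3]
    return np.array([c["fx"]*q[0]/q[2]+c["cx"],c["fy"]*q[1]/q[2]+c["cy"]])
def blobs(mask,amin=3):
    n,l,s,c=cv2.connectedComponentsWithStats(mask.astype(np.uint8));
    return [(c[i].round(1).tolist(),int(s[i,4]),s[i,:4].tolist()) for i in range(1,n) if s[i,4]>=amin]
E
python3 - <<'E'
from h import *
im=cv2.imread("pics/top0.png");hsv=cv2.cvtColor(im,cv2.COLOR_BGR2HSV)
x0,y0,x1,y1=235,150,345,280
h,s,v=[hsv[y0:y1,x0:x1,i].astype(int) for i in range(3)]
red=((h<5)|(h>174))&(s>170)&(v>120)
yel=(h>20)&(h<35)&(s>150)&(v>110)
wood=(h>8)&(h<22)&(s>70)&(v>130)
dark=v<75
for nm,m in(("red",red),("yel",yel),("dark",dark)):
    for c,a,b in blobs(m): 
        u,w=c[0]+x0,c[1]+y0;print(nm,u,w,a,b,*[plane("top",u,w,z).round(3) for z in(.018,.084,.13)])
m=cv2.morphologyEx(wood.astype(np.uint8),cv2.MORPH_OPEN,np.ones((3,3)));cs,_=cv2.findContours(m,0,1);c=max(cs,key=cv2.contourArea)
e=cv2.fitEllipse(cv2.convexHull(c));print(e,plane("top",e[0][0]+x0,e[0][1]+y0,.045))
cr=im[y0:y1,x0:x1];a=cv2.resize(cr,None,fx=4.5,fy=4.5,interpolation=cv2.INTER_CUBIC)
cv2.imwrite("pics/crop1.png",a)
E
```

```text
red 309.1 210.9 10 [70, 59, 8, 4] [0.553 0.003] [0.542 0.003] [0.535 0.003]
((53.78652572631836, 58.1302604675293), (88.45867156982422, 89.89151763916016), 75.52372741699219) [0.55739658 0.07154169]
```

View pics/crop1.png

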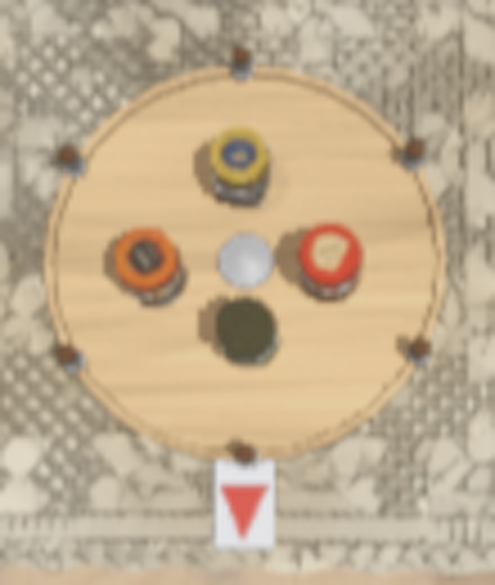

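The crop confirms it: the yellow cap is at crop (239,157), the arrow at (244,508), and the posts at (241,60), (413,152), (418,348), (243,453), (67,356) and (68,157).

```bash
python3 - <<'E'
from h import *
f=lambda u,v:(u/4.5+235-.4,v/4.5+150-.4)
P=np.array([plane("top",*f(*p),.085) for p in[(241,60),(413,152),(418,348),(243,453),(67,356),(68,157)]])
A=P.mean(0);print("axis",A);d=P-A
print("posts",P.round(3).tolist(),np.hypot(*d.T).round(3),np.degrees(np.arctan2(d[:,1],d[:,0])).round(1))
def rel(nm,p,z):
    q=plane("top",*f(*p),z);e=q-A;print(nm,q.round(3),np.hypot(*e).round(3),np.degrees(np.arctan2(e[1],e[0])).round(1))
rel("arrow",(244,508),.018);rel("yel",(239,157),.131);rel("redL",(147,258),.141);rel("redR",(330,254),.141);rel("black",(246,330),.131)
for n,p in(("tin",(193,261)),("mug",(425,249)),("glass",(416,193))):print(n,plane("top",*p,.05))
# wood circle at lip z .045
rel("ell",(54.2*4.5,58.5*4.5),.045)
E
```

```text
axis [0.55881844 0.07150578]
posts [[0.704, 0.075], [0.635, -0.054], [0.49, -0.057], [0.413, 0.068], [0.482, 0.196], [0.629, 0.201]] [0.146 0.147 0.146 0.146 0.147 0.147] [   1.3  -58.5 -118.2 -178.7  121.7   61.5]
arrow [0.376 0.069] 0.183 -179.3
yel [0.62  0.073] 0.061 1.2
redL [0.545 0.135] 0.066 102.6
redR [0.549 0.007] 0.065 -99.0
black [0.496 0.066] 0.063 -174.7
tin [0.37740351 0.3826407 ]
mug [ 0.42325428 -0.38403786]
glass [ 0.61320783 -0.36113673]
ell [0.558 0.071] 0.001 -179.7
```

```bash
python3 - <<'E'
from h import *
def tri(a,b):
    o,d=ray("top",*a);p,e=ray("side",*b);d/=np.linalg.norm(d);e/=np.linalg.norm(e)
    t=np.linalg.lstsq(np.stack([d,-e],1),p-o,rcond=None)[0];q,r=o+d*t[0],p+e*t[1];return ((q+r)/2).round(3),np.linalg.norm(q-r).round(3)
print("can1",tri((311,90),(399,154)));print("can2",tri((401,97),(455,196)))
print("edge",plane("top",311,109,.18),plane("top",311,75,.18),plane("top",288,90,.18),plane("top",334,90,.18))
E
```

```text
can1 (array([0.895, 0.006, 0.218]), np.float64(0.019))
can2 (array([ 0.875, -0.275,  0.215]), np.float64(0.023))
edge [8.57102031e-01 5.84804835e-04] [0.97419101 0.0014913 ] [0.92100087 0.07526146] [ 0.92316503 -0.07321443]
```

Call:
{"method": "send_rows", "body": {"series": [{"travel": [-2,-1,0],"dr": [0,0,4],"claw": 0},{"travel": [-5,-2.3,0],"dr": [0,0,9],"claw": 0},{"travel": [-8,-3.7,0],"dr": [0,0,15],"claw": 0},{"travel": [-11.2,-5.1,0],"dr": [0,0,21],"claw": 0},{"travel": [-14.4,-6.6,0],"dr": [0,0,27],"claw": 0},{"travel": [-17.6,-8.1,0],"dr": [0,0,33],"claw": 0},{"travel": [-20.8,-9.6,0],"dr": [0,0,39],"claw": 0},{"travel": [-24,-11,0],"dr": [0,0,45],"claw": 0},{"travel": [-27.2,-12.5,0],"dr": [0,0,51],"claw": 0},{"travel": [-30.4,-14,0],"dr": [0,0,57],"claw": 0},{"travel": [-32.5,-15,0],"dr": [0,0,61],"claw": 0},{"travel": [-33.5,-15.4,0],"dr": [0,0,62],"claw": 0}]}}

```text
time_s: 1.1
tool_pos: [0.5109, 0.3117, 0.2223]
tool_rot: [180.0, 0.1, 93.5]
force: [0.3, -0.2, 0.8]
grip_width: 0.0152
```

```bash
cat >> h.py <<'E'
A=np.array([.559,.0715])
def st(r=.148,th=None,z=None,yaw=None):
    o=env.get_obs();p=np.array(o["tool_pos"]);d=p[:2]-A
    print("t",round(o["time_s"],2),"tcp",p.round(4),"rot",np.round(o["tool_rot"],1),"R,th",np.hypot(*d).round(4),np.degrees(np.arctan2(d[1],d[0])).round(1),"F",np.round(o["force"],1),"q",np.round(o["qpos"],0),"g",o["grip_width"])
    if th is not None:
        t=np.radians(th);g=np.r_[A+r*np.array([np.cos(t),np.sin(t)]),z]
        from scipy.spatial.transform import Rotation as Ro
        T=Ro.from_euler("xyz",o["tool_rot"],degrees=True);G=Ro.from_euler("xyz",[180,0,yaw],degrees=True)
        print("travel cm",(T.inv().apply(g-p)*100).round(2),"dr",np.degrees((T.inv()*G).as_rotvec()).round(1))
E
python3 -c "
from h import *
st(.148,75,.221,75)"
```

```text
t 1.1 tcp [0.5109 0.3117 0.2223] rot [1.80e+02 1.00e-01 9.35e+01] R,th 0.245 101.3 F [ 0.3 -0.2  0.8] q [-47.  12.  15.  91.  -3.  77. -28.] g 0.015181119258360777
travel cm [-10.23   8.04   0.16] dr [ 0.1  0.1 18.5]
```

Call:
{"method": "send_rows", "body": {"series": [{"travel": [-2.5,2,0],"dr": [0,0,5],"claw": 0},{"travel": [-5,4,0],"dr": [0,0,10],"claw": 0},{"travel": [-7.5,6,0],"dr": [0,0,15],"claw": 0},{"travel": [-10.2,8,0],"dr": [0,0,18.5],"claw": 0},{"travel": [-10.2,8,3],"dr": [0,0,18.5],"claw": 0},{"travel": [-10.2,8,6],"dr": [0,0,18.5],"claw": 0},{"travel": [-10.2,8,9],"dr": [0,0,18.5],"claw": 0},{"travel": [-10.2,8,11],"dr": [0,0,18.5],"claw": 0},{"travel": [-10.2,8,11],"dr": [0,0,18.5],"claw": 0},{"travel": [-10.2,8,11],"dr": [0,0,18.5],"claw": 0}]}}

```text
time_s: 1.93
tool_pos: [0.5936, 0.2212, 0.1114]
tool_rot: [-179.9, 0.1, 75.6]
force: [0.4, 1.1, 0.8]
grip_width: -0.0
```

```bash
python3 -c "
from h import *
st(.148,75,.062,75)
cv2.imwrite('pics/side1.png',cv2.resize(env.read_camera('side')[130:280,200:400],None,fx=4,fy=4,interpolation=cv2.INTER_CUBIC))"
```

```text
t 1.93 tcp [0.5936 0.2212 0.1114] rot [-1.799e+02  1.000e-01  7.560e+01] R,th 0.1536 77.0 F [0.4 1.1 0.8] q [-39.  21.  20.  94.  -8.  66. -31.] g -4.865567439126287e-06
travel cm [-0.55  0.54  4.94] dr [-0.1  0.1  0.6]
```

View pics/side1.png

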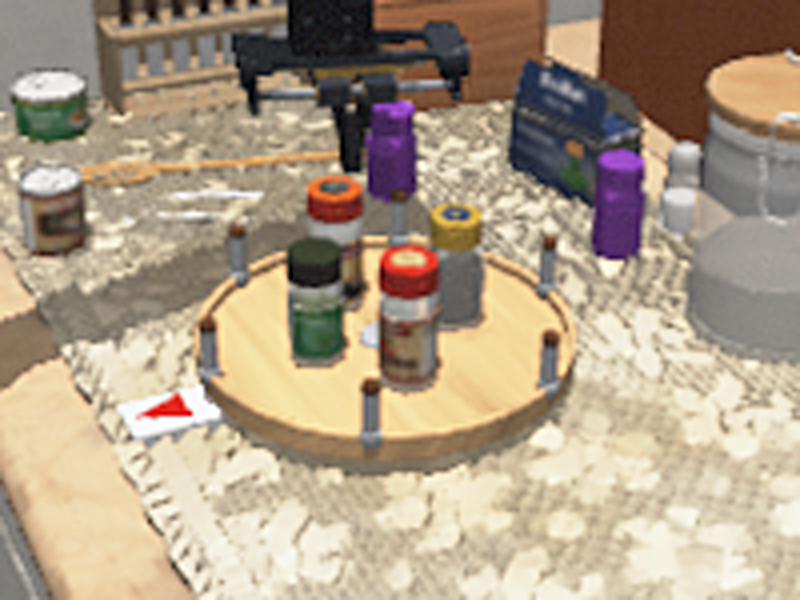

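The fingertips hang at crop (352,170), just behind the left-far post (398,195). The jars and posts are clear, so I'll descend.

Call:
{"method": "send_rows", "body": {"series": [{"travel": [-0.5,0.4,1],"dr": [0,0,0.6],"claw": 0},{"travel": [-0.5,0.4,3],"dr": [0,0,0.6],"claw": 0},{"travel": [-0.5,0.4,4.5],"dr": [0,0,0.6],"claw": 0},{"travel": [-0.5,0.4,5],"dr": [0,0,0.6],"claw": 0},{"travel": [-0.5,0.4,5],"dr": [0,0,0.6],"claw": 0},{"travel": [-0.5,0.4,5],"dr": [0,0,0.6],"claw": 0}]}}

```text
time_s: 2.48
tool_pos: [0.5983, 0.2144, 0.0636]
tool_rot: [179.9, -0.1, 74.8]
force: [0.1, 0.3, -0.6]
grip_width: 0.001
```

```bash
python3 -c "
from h import *
st(.148,75,.062,75)
for d in range(0,22,3): print(d, [round(14.8*(np.cos(np.radians(d))-1),2), round(14.8*np.sin(np.radians(d)),2)])"
```

```text
t 2.48 tcp [0.5983 0.2144 0.0636] rot [ 1.799e+02 -1.000e-01  7.480e+01] R,th 0.1483 74.6 F [ 0.1  0.3 -0.6] q [-38.  24.  20.  96.  -9.  61. -31.] g 0.0010297682379082397
travel cm [-0.03 -0.1   0.16] dr [ 0.1 -0.1 -0.2]
0 [np.float64(0.0), np.float64(0.0)]
3 [np.float64(-0.02), np.float64(0.77)]
6 [np.float64(-0.08), np.float64(1.55)]
9 [np.float64(-0.18), np.float64(2.32)]
12 [np.float64(-0.32), np.float64(3.08)]
15 [np.float64(-0.5), np.float64(3.83)]
18 [np.float64(-0.72), np.float64(4.57)]
21 [np.float64(-0.98), np.float64(5.3)]
```

Call:
{"method": "send_rows", "body": {"series": [{"travel": [0,0.5,0],"dr": [0,0,2],"claw": 0},{"travel": [-0.06,1.3,0],"dr": [0,0,5],"claw": 0},{"travel": [-0.15,2.07,0],"dr": [0,0,8],"claw": 0},{"travel": [-0.27,2.82,0],"dr": [0,0,11],"claw": 0},{"travel": [-0.4,3.33,0],"dr": [0,0,13],"claw": 0},{"travel": [-0.5,3.83,0],"dr": [0,0,15],"claw": 0}]}}

```text
time_s: 2.98
tool_pos: [0.6339, 0.2006, 0.0644]
tool_rot: [180.0, -0.1, 59.8]
force: [-2.8, 1.8, 1.5]
grip_width: 0.0002
```

```bash
python3 -c "
from h import *
st(.148,60,.062,60)"
```

```text
t 2.98 tcp [0.6339 0.2006 0.0644] rot [ 1.80e+02 -1.00e-01  5.98e+01] R,th 0.1493 59.9 F [-2.8  1.8  1.5] q [-37.  28.  23.  92. -12.  63. -42.] g 0.00015159467242956056
travel cm [-0.13 -0.03  0.24] dr [ 0.  -0.1 -0.2]
```

Call:
{"method": "send_rows", "body": {"series": [{"travel": [-0.05,0.77,0.05],"dr": [0,0,3],"claw": 0},{"travel": [-0.13,1.55,0.1],"dr": [0,0,6],"claw": 0},{"travel": [-0.25,2.32,0.1],"dr": [0,0,9],"claw": 0},{"travel": [-0.4,3.08,0.1],"dr": [0,0,12],"claw": 0},{"travel": [-0.6,3.83,0.1],"dr": [0,0,15],"claw": 0}]}}

```text
time_s: 3.4
tool_pos: [0.6645, 0.1771, 0.064]
tool_rot: [-180.0, -0.2, 44.8]
force: [-0.6, 2.4, 2.5]
grip_width: 0.0005
```

Call:
{"method": "send_rows", "body": {"series": [{"travel": [-0.02,0.77,0],"dr": [0,0,3],"claw": 0},{"travel": [-0.08,1.55,0],"dr": [0,0,6],"claw": 0},{"travel": [-0.18,2.32,0],"dr": [0,0,9],"claw": 0},{"travel": [-0.32,3.08,0],"dr": [0,0,12],"claw": 0}]}}

```text
time_s: 3.73
tool_pos: [0.6841, 0.153, 0.064]
tool_rot: [-179.9, -0.2, 32.8]
force: [-1.7, 2.3, 2.5]
grip_width: 0.0007
```

```bash
python3 -c "
from h import *
st(.148,30,.062,30)"
```

```text
t 3.73 tcp [0.6841 0.153  0.064 ] rot [-179.9   -0.2   32.8] R,th 0.1493 33.1 F [-1.7  2.3  2.5] q [-35.  33.  28.  86. -17.  65. -61.] g 0.000659223604221579
travel cm [-0.15  0.8   0.2 ] dr [-0.1 -0.2  2.8]
```

Call:
{"method": "send_rows", "body": {"series": [{"travel": [-0.04,0.77,0.05],"dr": [0,0,3],"claw": 0},{"travel": [-0.13,1.55,0.1],"dr": [0,0,6],"claw": 0},{"travel": [-0.25,2.32,0.1],"dr": [0,0,9],"claw": 0},{"travel": [-0.4,3.08,0.1],"dr": [0,0,12],"claw": 0}]}}

```text
time_s: 4.07
tool_pos: [0.698, 0.1251, 0.0633]
tool_rot: [-179.9, -0.3, 20.8]
force: [0.4, 3.0, 2.9]
grip_width: 0.0007
```

Call:
{"method": "send_rows", "body": {"series": [{"travel": [-0.02,0.77,0],"dr": [0,0,3],"claw": 0},{"travel": [-0.08,1.55,0],"dr": [0,0,6],"claw": 0},{"travel": [-0.18,2.32,0],"dr": [0,0,9],"claw": 0},{"travel": [-0.32,3.08,0],"dr": [0,0,12],"claw": 0}]}}

```text
time_s: 4.4
tool_pos: [0.706, 0.0951, 0.0633]
tool_rot: [-179.9, -0.3, 8.8]
force: [0.3, 3.2, 1.8]
grip_width: 0.0003
```

Call:
{"method": "send_rows", "body": {"series": [{"travel": [-0.02,0.77,0],"dr": [0,0,3],"claw": 0},{"travel": [-0.08,1.55,0],"dr": [0,0,6],"claw": 0},{"travel": [-0.18,2.32,0],"dr": [0,0,9],"claw": 0},{"travel": [-0.32,3.08,0],"dr": [0,0,12],"claw": 0}]}}

```text
time_s: 4.73
tool_pos: [0.7076, 0.064, 0.0633]
tool_rot: [-179.8, -0.2, -3.2]
force: [0.7, 3.2, 2.5]
grip_width: 0.0002
```

Call:
{"method": "send_rows", "body": {"series": [{"travel": [-0.02,0.77,0],"dr": [0,0,3],"claw": 0},{"travel": [-0.08,1.55,0],"dr": [0,0,6],"claw": 0},{"travel": [-0.18,2.32,0],"dr": [0,0,9],"claw": 0},{"travel": [-0.32,3.08,0],"dr": [0,0,12],"claw": 0}]}}

```text
time_s: 5.07
tool_pos: [0.7028, 0.0334, 0.0632]
tool_rot: [-179.8, -0.2, -15.2]
force: [0.9, 2.8, 2.9]
grip_width: 0.0001
```

Call:
{"method": "send_rows", "body": {"series": [{"travel": [-0.02,0.77,0],"dr": [0,0,3],"claw": 0},{"travel": [-0.08,1.55,0],"dr": [0,0,6],"claw": 0},{"travel": [-0.18,2.32,0],"dr": [0,0,9],"claw": 0},{"travel": [-0.32,3.08,0],"dr": [0,0,12],"claw": 0}]}}

```text
time_s: 5.4
tool_pos: [0.6917, 0.0045, 0.0632]
tool_rot: [-179.7, -0.2, -27.2]
force: [0.1, 2.7, 1.6]
grip_width: 0.0003
```

```bash
python3 -c "
from h import *
st(.148,-27,.062,-27)"
```

```text
t 5.4 tcp [0.6917 0.0045 0.0632] rot [-179.7   -0.2  -27.2] R,th 0.1487 -26.8 F [0.1 2.7 1.6] q [ -32.   35.   42.   88.  -25.   66. -103.] g 0.0003177868955055235
travel cm [-0.07  0.05  0.12] dr [-0.3 -0.2 -0.2]
```

Call:
{"method": "send_rows", "body": {"series": [{"travel": [-0.02,0.77,0],"dr": [0,0,3],"claw": 0},{"travel": [-0.08,1.55,0],"dr": [0,0,6],"claw": 0},{"travel": [-0.18,2.32,0],"dr": [0,0,9],"claw": 0},{"travel": [-0.32,3.08,0],"dr": [0,0,12],"claw": 0}]}}

```text
time_s: 5.73
tool_pos: [0.6749, -0.0216, 0.0632]
tool_rot: [-179.7, -0.1, -39.2]
force: [0.4, 2.5, 1.8]
grip_width: 0.0006
```

Call:
{"method": "send_rows", "body": {"series": [{"travel": [-0.02,0.77,0],"dr": [0,0,3],"claw": 0},{"travel": [-0.08,1.55,0],"dr": [0,0,6],"claw": 0},{"travel": [-0.18,2.32,0],"dr": [0,0,9],"claw": 0},{"travel": [-0.32,3.08,0],"dr": [0,0,12],"claw": 0}]}}

```text
time_s: 6.07
tool_pos: [0.6531, -0.0435, 0.0631]
tool_rot: [-179.7, -0.1, -51.2]
force: [1.7, 3.1, 2.8]
grip_width: 0.0002
```

```bash
python3 -c "
from h import *
st(.148,-51,.062,-51)"
```

```text
t 6.07 tcp [ 0.6531 -0.0435  0.0631] rot [-1.797e+02 -1.000e-01 -5.120e+01] R,th 0.1486 -50.7 F [1.7 3.1 2.8] q [ -35.   33.   49.   94.  -27.   65. -120.] g 0.00022264962678066944
travel cm [-0.06  0.08  0.11] dr [-0.3 -0.1 -0.2]
```

About 121° done at 3 N drag with no stop felt. I'll back off, lift, and take the next post (now near 0°).

Call:
{"method": "send_rows", "body": {"series": [{"travel": [-0.03,-0.8,0],"dr": [0,0,-3],"claw": 0},{"travel": [-0.03,-1.0,-2],"dr": [0,0,-4],"claw": 0},{"travel": [-0.06,-1.3,-6],"dr": [0,0,-5],"claw": 0},{"travel": [-0.3,-3.07,-6],"dr": [0,0,-12],"claw": 0},{"travel": [-0.8,-4.8,-6],"dr": [0,0,-19],"claw": 0},{"travel": [-1.5,-6.5,-6],"dr": [0,0,-26],"claw": 0},{"travel": [-2.4,-8.1,-6],"dr": [0,0,-33],"claw": 0},{"travel": [-3.46,-9.5,-6],"dr": [0,0,-40],"claw": 0},{"travel": [-4.7,-10.8,-6],"dr": [0,0,-47],"claw": 0},{"travel": [-6.1,-12,-6],"dr": [0,0,-54],"claw": 0},{"travel": [-7.6,-13,-6],"dr": [0,0,-61],"claw": 0},{"travel": [-8.8,-13.5,-6],"dr": [0,0,-66],"claw": 0}]}}

```text
time_s: 7.07
tool_pos: [0.7019, 0.1109, 0.1225]
tool_rot: [-179.9, -0.2, 15.3]
force: [0.4, 0.6, 0.0]
grip_width: 0.0004
```

```bash
python3 - <<'E'
from h import *
st(.148,15,.062,15)
im=env.read_camera("top");cv2.imwrite("pics/top2.png",cv2.resize(im[140:290,215:365],None,fx=4,fy=4,interpolation=cv2.INTER_CUBIC))
E
```

```text
t 7.07 tcp [0.7019 0.1109 0.1225] rot [-179.9   -0.2   15.3] R,th 0.1483 15.4 F [0.4 0.6 0. ] q [-35.  32.  34.  82. -18.  72. -74.] g 0.00038666047943747425
travel cm [-0.05  0.12  6.05] dr [-0.1 -0.2  0.3]
```

View pics/top2.png

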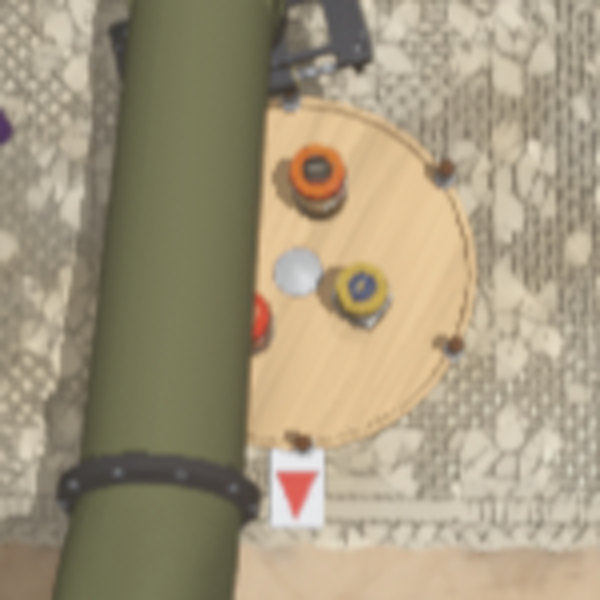

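The yellow cap is now at crop (361,289), and posts show at (444,172), (454,344) and (300,442). The arm hides part of the left side, and the next post is at about (290,97).

```bash
python3 - <<'E'
from h import *
f=lambda u,v:(u/4+215-.4,v/4+140-.4)
for nm,p,z in(("yel",(361,289),.131),("p",(444,172),.085),("p",(454,344),.085),("p",(300,442),.085)):
    q=plane("top",*f(*p),z);e=q-A;print(nm,q.round(3),np.hypot(*e).round(3),np.degrees(np.arctan2(e[1],e[0])).round(1))
E
```

```text
yel [0.532 0.017] 0.061 -116.6
p [ 0.638 -0.051] 0.146 -57.2
p [ 0.494 -0.059] 0.146 -116.3
p [0.413 0.065] 0.146 -177.4
```

Call:
{"method": "send_rows", "body": {"series": [{"travel": [0,0,2],"dr": [0,0,0],"claw": 0},{"travel": [0,0,4.5],"dr": [0,0,0],"claw": 0},{"travel": [0,0,5.9],"dr": [0,0,0],"claw": 0},{"travel": [0,0,5.9],"dr": [0,0,0],"claw": 0},{"travel": [0,0,5.9],"dr": [0,0,0],"claw": 0}]}}

```text
time_s: 7.53
tool_pos: [0.7006, 0.1075, 0.0616]
tool_rot: [180.0, 0.0, 14.8]
force: [-0.3, 0.5, 0.9]
grip_width: 0.0003
```

Call:
{"method": "send_rows", "body": {"series": [{"travel": [-0.01,0.5,0],"dr": [0,0,2],"claw": 0},{"travel": [-0.05,1.03,0],"dr": [0,0,4],"claw": 0},{"travel": [-0.13,1.8,0],"dr": [0,0,7],"claw": 0},{"travel": [-0.25,2.57,0],"dr": [0,0,10],"claw": 0},{"travel": [-0.42,3.33,0],"dr": [0,0,13],"claw": 0}]}}

```text
time_s: 7.95
tool_pos: [0.7066, 0.0753, 0.0634]
tool_rot: [-179.9, -0.2, 1.6]
force: [0.7, 2.8, 1.1]
grip_width: 0.0005
```

Call:
{"method": "send_rows", "body": {"series": [{"travel": [-0.02,0.77,0],"dr": [0,0,3],"claw": 0},{"travel": [-0.08,1.55,0],"dr": [0,0,6],"claw": 0},{"travel": [-0.18,2.32,0],"dr": [0,0,9],"claw": 0},{"travel": [-0.32,3.08,0],"dr": [0,0,12],"claw": 0}]}}

```text
time_s: 8.28
tool_pos: [0.7041, 0.0444, 0.0633]
tool_rot: [-179.9, -0.1, -10.4]
force: [-0.6, 3.4, 0.7]
grip_width: 0.0003
```

Call:
{"method": "send_rows", "body": {"series": [{"travel": [-0.02,0.77,0],"dr": [0,0,3],"claw": 0},{"travel": [-0.08,1.55,0],"dr": [0,0,6],"claw": 0},{"travel": [-0.18,2.32,0],"dr": [0,0,9],"claw": 0},{"travel": [-0.32,3.08,0],"dr": [0,0,12],"claw": 0}]}}

```text
time_s: 8.62
tool_pos: [0.6953, 0.0148, 0.0632]
tool_rot: [-179.8, -0.1, -22.4]
force: [-0.6, 3.9, 0.7]
grip_width: 0.0003
```

Call:
{"method": "send_rows", "body": {"series": [{"travel": [-0.02,0.77,0],"dr": [0,0,3],"claw": 0},{"travel": [-0.08,1.55,0],"dr": [0,0,6],"claw": 0},{"travel": [-0.18,2.32,0],"dr": [0,0,9],"claw": 0},{"travel": [-0.32,3.08,0],"dr": [0,0,12],"claw": 0}]}}

```text
time_s: 8.95
tool_pos: [0.6807, -0.0123, 0.0631]
tool_rot: [-179.8, -0.0, -34.4]
force: [0.0, 3.7, -0.6]
grip_width: 0.0004
```

Call:
{"method": "send_rows", "body": {"series": [{"travel": [-0.02,0.77,0],"dr": [0,0,3],"claw": 0},{"travel": [-0.08,1.55,0],"dr": [0,0,6],"claw": 0},{"travel": [-0.18,2.32,0],"dr": [0,0,9],"claw": 0},{"travel": [-0.32,3.08,0],"dr": [0,0,12],"claw": 0}]}}

```text
time_s: 9.28
tool_pos: [0.661, -0.0359, 0.0632]
tool_rot: [-179.8, -0.0, -46.4]
force: [0.6, 3.5, 0.1]
grip_width: 0.0005
```

Call:
{"method": "send_rows", "body": {"series": [{"travel": [-0.01,0.5,0],"dr": [0,0,2],"claw": 0},{"travel": [-0.05,1.03,0],"dr": [0,0,4],"claw": 0},{"travel": [-0.08,1.5,0],"dr": [0,0,6],"claw": 0},{"travel": [-0.08,1.5,0],"dr": [0,0,6],"claw": 0}]}}

```text
time_s: 9.62
tool_pos: [0.6491, -0.0472, 0.0631]
tool_rot: [-179.9, -0.0, -52.4]
force: [0.4, 2.0, -0.0]
grip_width: 0.0004
```

```bash
python3 - <<'E'
from h import *
st(.148,-52,.062,-52)
for i,n in enumerate(("top",)):
    im=env.read_camera(n);cv2.imwrite("pics/top3.png",cv2.resize(im[140:290,215:365],None,fx=4,fy=4,interpolation=cv2.INTER_CUBIC))
E
```

```text
t 9.62 tcp [ 0.6491 -0.0472  0.0631] rot [-179.9   -0.   -52.4] R,th 0.1491 -52.8 F [ 0.4  2.  -0. ] q [ -35.   33.   50.   95.  -27.   65. -121.] g 0.00040137719904675723
travel cm [-0.11 -0.21  0.11] dr [-0.1 -0.  -0.4]
```

View pics/top3.png

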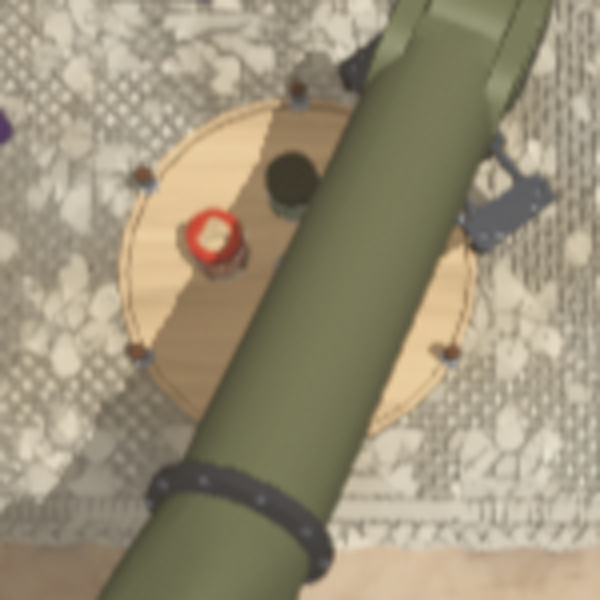

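The arm hides the jar, so I'll back off, lift and clear the view.

Call:
{"method": "send_rows", "body": {"series": [{"travel": [0,-0.4,0],"dr": [0,0,-1],"claw": 0},{"travel": [0,-0.8,0],"dr": [0,0,-2],"claw": 0},{"travel": [0,-1.2,0],"dr": [0,0,-3],"claw": 0},{"travel": [0,-1.2,-2],"dr": [0,0,-3],"claw": 0},{"travel": [0,-1.2,-6],"dr": [0,0,-3],"claw": 0},{"travel": [0,-1.2,-10],"dr": [0,0,-3],"claw": 0},{"travel": [0,-1.2,-14],"dr": [0,0,-3],"claw": 0},{"travel": [0,-1.2,-16],"dr": [0,0,-3],"claw": 0}]}}

```text
time_s: 10.33
tool_pos: [0.6601, -0.0402, 0.227]
tool_rot: [-179.8, -0.3, -49.1]
force: [1.9, -0.1, 0.3]
grip_width: 0.0003
```

Call:
{"method": "send_rows", "body": {"series": [{"travel": [-2,0,0],"dr": [0,0,-4],"claw": 0},{"travel": [-5,0,0],"dr": [0,0,-9],"claw": 0},{"travel": [-8.5,-1,0],"dr": [0,0,-15],"claw": 0},{"travel": [-12,-1.5,0],"dr": [0,0,-21],"claw": 0},{"travel": [-15.5,-2,0],"dr": [0,0,-27],"claw": 0},{"travel": [-19,-2.5,0],"dr": [0,0,-33],"claw": 0},{"travel": [-22.5,-3,0],"dr": [0,0,-39],"claw": 0},{"travel": [-26,-3.5,0],"dr": [0,0,-45],"claw": 0},{"travel": [-29.5,-4,0],"dr": [0,0,-51],"claw": 0},{"travel": [-33,-4.5,0],"dr": [0,0,-57],"claw": 0},{"travel": [-36,-5,0],"dr": [0,0,-62],"claw": 0},{"travel": [-38,-5,0],"dr": [0,0,-66],"claw": 0}]}}

```text
time_s: 11.33
tool_pos: [0.4454, 0.2846, 0.2218]
tool_rot: [-179.9, -0.0, 17.4]
force: [0.6, 1.2, 0.4]
grip_width: 0.0006
```

```bash
python3 - <<'E'
from h import *
st(.148,-52,.062,-52)
im=env.read_camera("top");cv2.imwrite("pics/top4.png",cv2.resize(im[140:290,215:365],None,fx=4,fy=4,interpolation=cv2.INTER_CUBIC))
E
```

```text
t 11.33 tcp [0.4454 0.2846 0.2218] rot [-179.9   -0.    17.4] R,th 0.2415 118.1 F [0.6 1.2 0.4] q [ -70.    3.   36.  102.   -2.   76. -106.] g 0.0006084012038417525
travel cm [ 9.68 37.6  15.95] dr [-0.1  0.  69.4]
```

View pics/top4.png

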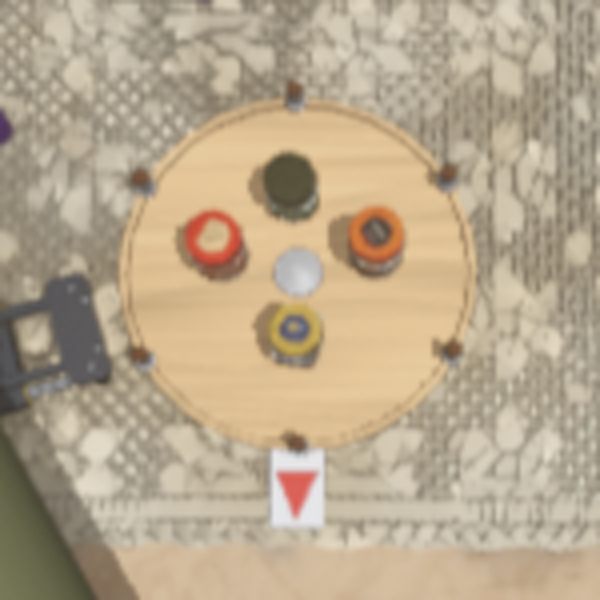

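The yellow cap is now at crop (295,327) with the arrow at (297,490), and all jars are upright. I'll compute the offset.

```bash
python3 - <<'E'
from h import *
f=lambda u,v:(u/4+215-.4,v/4+140-.4)
P=[plane("top",*f(*p),.085) for p in((294,91),(447,174),(452,349),(295,443),(139,355),(141,179))]
a=np.mean(P,0);print("axis",a)
L=plane("top",*f(272,490),.018);Rr=plane("top",*f(323,490),.018);m=(L+Rr)/2;print("tongue mid",m,"width",np.linalg.norm(L-Rr))
for nm,q in(("yel",plane("top",*f(295.5,327),.131)),):
    for ax in(a,A):
        d=(m-ax)/np.linalg.norm(m-ax);e=q-ax;print(nm,q.round(4),"along",(e@d).round(4),"lat",(d[0]*e[1]-d[1]*e[0]).round(4))
im=env.read_camera("side");cv2.imwrite("pics/side4.png",im)
E
for i in 1; do :; done
```

```text
axis [0.55958883 0.07163942]
tongue mid [0.37761704 0.06881226] width 0.0429238209127751
yel [0.5007 0.0683] along 0.0589 lat 0.0024
yel [0.5007 0.0683] along 0.0583 lat 0.0023
```

```bash
python3 -c "
from cell import env
print(env.sign_off())"
```

```text
the job is handed in; nothing more can be done
None
```

I turned the tray about 180° clockwise, in two pushes on rim posts with closed fingers. The yellow-capped jar now stands at the front, in line with the red arrow, and the job is handed in.

- **Force:** the force stayed at about 3 to 4.5 N throughout. I felt no end stop, so I never had to reverse.
- **Final position:** the last top view, with the arm clear, puts the jar about 2.4 mm off the arrow line (limit 10 mm) and 59 mm from the axis (40 to 130 mm allowed). All four jars were upright.
- **Gripper:** the arm was clear of everything at hand-in, about 0.22 m above the worktop beside the tray.
- **Not checked:** I didn't re-measure the mug, glass and tin. The arm passed well above or away from them, and no unexpected force showed. I also didn't check the tray was at rest with a second picture; I let go of it about 1.7 s before hand-in.
- **Small disagreement:** the tongue measured 43 mm wide against the 46 mm given, which is within pixel accuracy.

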